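# Tare the coin scale with the tumbler on it

## Task

We want to weigh coins in the steel tumbler: stand the empty tumbler upright on the scale's round pan, let go of it, and when the pointer has settled turn the dial's bezel until its red zero mark lies right at the tip of the pointer. Leave the tumbler standing on the pan and the bezel at rest, and do not disturb the money box, duck, remote and coin dish.

Things in the scene. Friction and masses are not known exactly. Their poses are not given: they have to be found in the camera images.
- tumbler: Empty stainless steel tumbler, loose, round, 95 mm high, outer diameter 60 mm at the rim and a little narrower at the foot, wall 3 mm, open top; 0.14 to 0.28 kg. Origin at the centre of its underside, z up along its axis.
- scale: White mechanical scale, fixed, 270 mm long (x) by 140 mm wide (y). Origin at the centre of its underside, x level from the dial end towards the pan end, z up. The pan end is a box 58 mm high under the pan; the dial end (-x) is a console whose flat top slopes up towards the pan at 15 degrees.
- dial_centre (a point): Centre of the dial on the sloping console top, at (-70, 0, 55) mm in the scale's frame; the dial's normal there is (-sin 15, 0, cos 15) (15 degrees). Heights over the console top are measured along that normal. Dial angles count clockwise seen from above, from 12 o'clock: uphill, towards the pan.
- pan_floor (a point): Centre of the flat inside floor of the round steel pan, at (68, 0, 80) mm in the scale's frame while the pan is empty. Floor 52 mm in radius, inside a lip 5 mm high and 58 mm in outer radius. The pan is on a spring of 613 N/m: it sinks 1.6 mm per 100 g, 17 mm at most.
- pointer (a joint): Angle of the black pointer (rad), clockwise from 12 o'clock; 0 with the pan empty. It is geared to the pan and turns clockwise 0.63 rad per 100 g, one full turn per kg. It lies under the dial's clear cover and cannot be touched.
- pointer_tip (a point): Outer end of the black pointer, 46 mm from the dial's axis and 4 mm above the sloping console top.
- bezel (a joint): Angle of the bezel (rad): that of its red zero mark, clockwise from 12 o'clock. Dark ring, clear cover and white face (36 divisions of 10 degrees) turn together either way, with no stop in the range needed, and stay where they are left (friction 0.06 N m, about 1 N at a tab). The scale reads zero when this equals the pointer's angle.
- zero_mark (a point): Tip point of the red zero mark on the white face, 46 mm from the dial's axis and 4 mm above the console top; a short red stripe on the ring continues the mark outwards.
- tab (a point): Top centre of the finger tab 135 degrees clockwise of the zero mark; equal tabs stand at 45, 225 and 315 degrees. Each is a fin centred 54 mm from the dial's axis, 12 mm long radially, 6 mm thick, 16 mm tall over the ring, its top 24 mm over the console top. The ring is 120 mm across; it and the clear cover in it rise 8 mm over the console top.
- money_box: Blue glazed ceramic money box, loose, round, 90 mm in diameter, 92 mm high, with a slot in its top. Origin at the centre of its underside. Leave it alone.
- duck: Yellow rubber duck, loose, 70 mm long with its beak and tail, 62 mm wide, 69 mm high. Origin at the centre of its underside. Leave it alone.
- remote: Glossy black remote control, loose, 45 x 165 x 18 mm (x, y, z). Origin at the centre of its underside. Leave it alone.
- coin_dish: White saucer of coins, loose, 94 mm in diameter, 16 mm high. Origin at the centre of its underside. Leave it alone.
There are look-alikes about, which are no part of the job. Of the things that look like the tumbler, take the one that is farthest from the robot's base at the start.

How it is judged:
By the outcome, as a careful person would: the job done as asked, in the order asked, and still so for the second after the job is handed in, with the robot touching nothing.
It also fails if it takes over 51 s, if anything falls off the work surface, if the arm or the gripper's body presses on something with over 40 N, if the wrist force passes 120 N, or if a joint passes its speed limit or range.

## Robot

A 6-joint arm with a two-finger parallel gripper is mounted at the origin on the work surface. World frame = base frame: x ahead of the robot, y to its left, z up, the work surface at z = 0. Lengths are in m, angles in rad, forces in N, time in s.
With the tool pointing down it reaches from about 0.275 to 0.775 m from the base axis. Payload 14.6 kg.
Tool frame: the origin (TCP) lies where the fingers leave the gripper's body, on its centre line; the fingertips stand 73 mm ahead of it and the grasp point (between the pads) lies 54 mm ahead of it; x points along the fingers, z is the direction in which the jaws open and shut, and the axes are right-handed (so a half turn about x gives the same grasp; the last joint's range is limited). The gripper opens to 85 mm and grips with 20 to 120 N. Pads are 22 mm wide; open, the fingers measure 114 mm over their backs; the gripper's body (76 mm by 85 mm) begins 54 mm behind the grasp point. The pads swing forward as they close: fully open they stand 13 mm farther back than shut.
Start: joints at [-1.44, 0.263, -0.048, 1.259, 0, 1.415], TCP at [0.148, -0.504, 0.304] pointing down, gripper open.
Joint ranges: [-2.65, 2.65], [-0.89, 1.7], [-1.18, 1.37], [-2.13, 2.11], [-1.35, 1.29], [-3.14, 3.14]. Speed limits (rad/s): [1.89, 1.89, 2.57, 2.79, 3.14, 3.14].

## Interface

Orientations are given as a rotation vector (axis times angle).
In Python, from cell import sensors, eyes, robot gives the robot as it stands.
- The arm moves only by the tool jog_arm, never from a script. Its argument "increments" is a list that holds one entry, the list of rows, each a list of 6 numbers: the shift along the tool's x, y, z in mm, then the turn, a rotation vector about the tool's x, y, z in rad. A call has 1 to 10 rows; each row is the pose to reach, as a shift and turn from the pose commanded when the call began, along the tool's axes at that moment; what a row does not reach only later rows make up. A row lasts 1/10 s, in which the tool goes at most 50 mm and 8.59 degrees, less where a joint would pass 70% of its speed; a pose out of reach is approached as far as the arm can. A call with a gripper value outside its range is refused whole. "jaw" is the opening, from 0 (shut) to 1 (fully open), set as the call begins (left out, the last holds). The fingers move at their own pace and stop on an object; "squeeze" is the grip in N (left out, the last holds). Time passes only in rows, so rows that repeat a pose let the fingers close. It gives the time, the measured TCP pose, the force and the opening at its end, in the units of the state.
- sensors.read_state(): the state, without advancing time (a new reading comes with each control period).
- eyes.capture(name): name is "scene" or "top"; returns the picture (420x560x3 uint8, blue, green, red); there is no depth.
- eyes.camera_info(name): a dict with "K" (3x3 intrinsics, pixels), "R" (3x3) and "t" (3): a world point X has camera coordinates R X + t. Camera axes: x right, y down, z forward; pixel columns grow to the right and rows downward; lengths in m; the calibration is good to about 2 mm. A picture is of the moment at which its call begins. camera_info takes no time and is no camera call.
- robot.hand_in(): hands the job in, once; it reports no verdict.
The state is a dict: "time": time; "joint_pos": joint angles; "joint_vel": joint speeds; "joint_efforts": joint torques, N m; "eef_pos": TCP position; "tcp_rot": TCP orientation; "force": force on the tool from outside, world axes, zero at the start; "moment": the same for the moment, N m; "finger_gap": finger opening in m.
Only numpy, scipy, OpenCV 4.12 (cv2) and the standard library are available. Lean on these libraries where they do the work, as an engineer would, in place of code of your own. Each camera call takes 0.05 s, during which the arm holds its last target.

## Working session

There is one attempt and no reset: what is moved stays moved. The work goes in short steps, Python scripts to look and compute and a tool call to move; the robot and the scene stay as the last step left them, time stands still between calls to the robot, and variables do not carry over. Pictures are saved under pics/ and viewed, and the job is handed in when it is done.

Besides the shell and the picture viewer there is one more tool, called after ">>>" as name([rows], argument=value, ...), one row to a line, values as JSON. jog_arm: Moves the arm, as the interface text tells. Its arguments: {"type":"object","properties":{"increments":{"type":"array"},"jaw":{"type":"number"},"squeeze":{"type":"number"}},"required":["increments"]}

```bash
ls; mkdir -p pics
python3 - <<'E'
from cell import sensors, eyes, robot
import cv2,numpy as np
for n in ["scene","top"]:
    im=eyes.capture(n); cv2.imwrite(f"pics/{n}0.png",im)
    print(n,eyes.camera_info(n))
print(sensors.read_state())
E
```

```text
pics
scene {'K': array([[545.5243799 ,   0.        , 274.07879814],
       [  0.        , 545.5243799 , 208.78815108],
       [  0.        ,   0.        ,   1.        ]]), 'R': array([[-0.53458393,  0.84511449,  0.00123516],
       [ 0.4412078 ,  0.28033548, -0.85249498],
       [-0.72080212, -0.45518516, -0.52273394]]), 't': array([ 0.22666825, -0.16267804,  1.89916149])}
top {'K': array([[513.42395917,   0.        , 282.44592349],
       [  0.        , 513.42395917, 211.83745961],
       [  0.        ,   0.        ,   1.        ]]), 'R': array([[ 0.0272167 , -0.99959616, -0.00817149],
       [-0.99743886, -0.02661525, -0.06638784],
       [ 0.06614354,  0.00995742, -0.99776043]]), 't': array([0.04079159, 0.52796728, 1.49739177])}
{'time': 0.1, 'joint_pos': array([-1.44030336e+00,  2.63474101e-01, -4.88323806e-02,  1.25941946e+00,
       -5.25222342e-05,  1.41546236e+00]), 'joint_vel': array([-1.35214982e-03, -1.78097095e-03,  1.57113230e-03,  2.80606934e-04,
       -1.45345042e-04,  7.11237539e-05]), 'joint_efforts': array([ 4.86085206e-03, -6.38573241e+01,  3.85063398e+01,  9.83869104e-03,
       -6.03659510e-05,  9.95447181e-06]), 'eef_pos': array([ 0.14796872, -0.50353807,  0.30348876]), 'tcp_rot': array([ 0.99673187,  1.33166627, -0.99568646]), 'force': array([-0.64455422, -0.16801815, -0.08093054]), 'moment': array([-0.01383649, -0.02661376, -0.01388807]), 'finger_gap': 0.08557137661213998}
```

View pics/scene0.png

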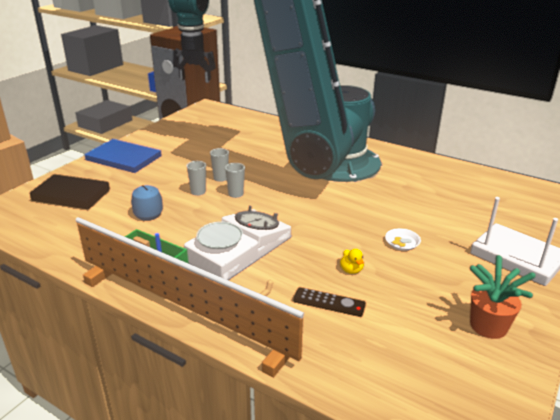

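View pics/top0.png

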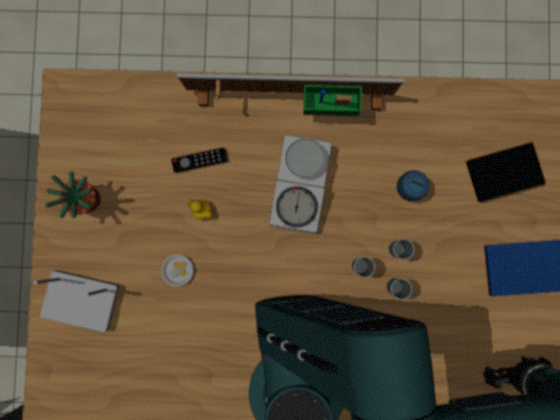

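The top view shows the scale with its pan at about (307,158) and dial at (297,206), the duck at (201,210), the remote at (200,160), the dish at (178,270) and the money box at (413,185). Three tumblers stand at (403,249), (364,267) and (400,289). I'll enlarge and measure them.

```bash
cat > h.py <<'E'
import numpy as np,cv2
from cell import sensors, eyes, robot
def cam(n): 
    c=eyes.camera_info(n); return c["K"],c["R"],c["t"]
def ray(n,uv):
    K,R,t=cam(n); d=R.T@np.linalg.solve(K,[uv[0],uv[1],1.]); return -R.T@t,d
def onz(n,uv,z):
    o,d=ray(n,uv); return o+d*(z-o[2])/d[2]
def proj(n,X):
    K,R,t=cam(n); p=K@(R@np.array(X)+t); return p[:2]/p[2]
E
python3 - <<'E'
from h import *
im=cv2.imread("pics/top0.png"); s=cv2.imread("pics/scene0.png")
a=cv2.resize(im[225:315,330:430],None,fx=5,fy=5,interpolation=cv2.INTER_CUBIC)
cv2.imwrite("pics/c1.png",a)
a=cv2.resize(s[140:205,175:260],None,fx=7,fy=7,interpolation=cv2.INTER_CUBIC)
cv2.imwrite("pics/c2.png",a)
a=cv2.resize(im[125:245,260:340],None,fx=5,fy=5,interpolation=cv2.INTER_CUBIC)
cv2.imwrite("pics/c3.png",a)
for uv in [(403,249),(364,267),(400,289)]:
    p=onz("top",uv,.095);print(p,np.hypot(*p[:2]))
print("base",proj("top",[0,0,0]))
E
```

```text
[ 0.42694437 -0.28378393  0.095     ] 0.5126546757296513
[ 0.37414467 -0.17631965  0.095     ] 0.41360954342217354
[ 0.31630964 -0.2767886   0.095     ] 0.4203138282101686
base [296.43249641 392.86627181]
```

View pics/c1.png

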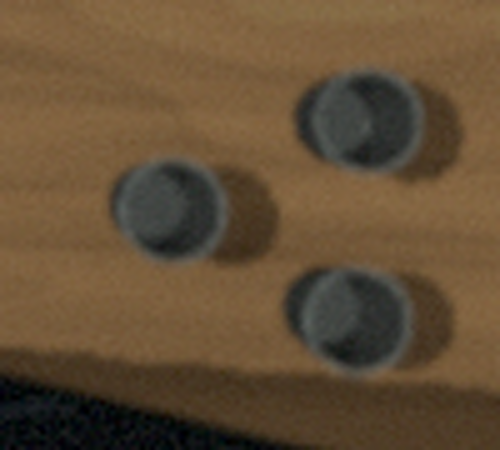

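View pics/c2.png

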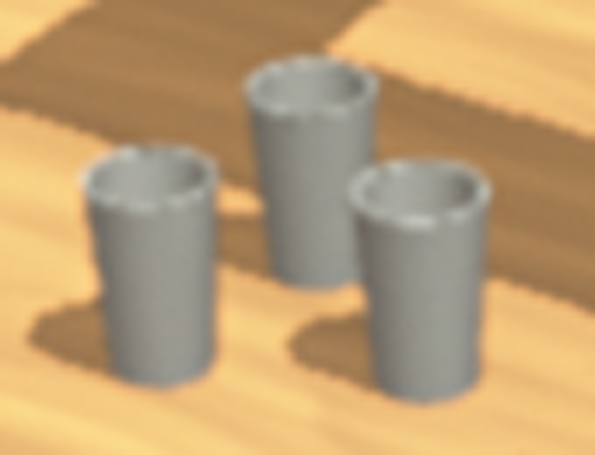

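View pics/c3.png

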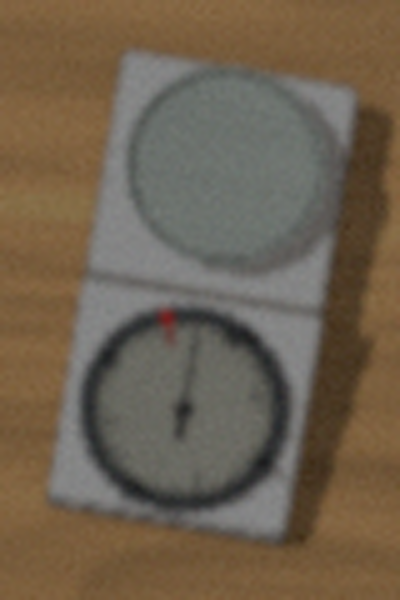

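Candidates by rim centre in the top view are A (403,249) at 0.513 m from the base, B (364,267) at 0.414 m, and C (400,289) at 0.420 m. A is farthest. In the scene view it should be the leftmost, at about (197,177). The crops show all three upright and open. In the enlarged dial, the red mark lies slightly counter-clockwise of the black pointer, which points uphill.

Run:
```python
from h import *
im=cv2.imread("pics/top0.png"); s=cv2.imread("pics/scene0.png")
hsv=cv2.cvtColor(im,cv2.COLOR_BGR2HSV)
# tumbler A check
for z in (0,.095): print("A scene",z,proj("scene",[.427,-.284,z]))
# tumbler rim ring in top: low-saturation mask
roi=hsv[235:265,385:425]
m=((roi[...,1]<90)).astype(np.uint8)
# scale white body
w=((hsv[...,1]<45)&(hsv[...,2]>95)).astype(np.uint8); w[:,:255]=0;w[:,345:]=0;w[:120]=0;w[250:]=0
w=cv2.morphologyEx(w,cv2.MORPH_CLOSE,np.ones((9,9)))
cs,_=cv2.findContours(w,0,2); c=max(cs,key=cv2.contourArea)
print("scale rect",cv2.minAreaRect(c))
h=cv2.convexHull(c); print(cv2.approxPolyDP(h,4,True).reshape(-1,2).tolist())
# dark ring
dk=((hsv[...,2]<75)).astype(np.uint8); dk[:, :262]=0;dk[:,334:]=0;dk[:184]=0;dk[:,325:]=0;dk[232:]=0
cs,_=cv2.findContours(dk,0,2); c=max(cs,key=cv2.contourArea); e=cv2.fitEllipse(cv2.convexHull(c)); print("ring",e)
print("dial ctr",onz("top",e[0],.063))
print("pan ctr",onz("top",(306,158.6),.085))
hs=hsv.astype(int); r=((hs[...,1]>130)&((hs[...,0]<6)|(hs[...,0]>174))&(hs[...,2]>80)); r[:,:270]=0;r[:,330:]=0;r[:180]=0;r[235:]=0
print("red",np.argwhere(r)[:, ::-1].tolist())
```

```text
A scene 0 [197.47699199 191.7001785 ]
A scene 0.095 [195.23879287 164.75272221]
scale rect ((300.310791015625, 183.6351318359375), (48.49769973754883, 92.22782897949219), 9.462321281433105)
[[286, 135], [330, 143], [315, 231], [270, 224]]
ring ((296.5762939453125, 206.41307067871094), (40.194881439208984, 41.19685363769531), 95.6044921875)
dial ctr [0.54031736 0.01451976 0.063     ]
pan ctr [ 0.67537242 -0.00837478  0.085     ]
red [[293, 187], [292, 188], [293, 188], [294, 188], [292, 189], [293, 189], [294, 189]]
```

The check holds: A projects to (195,165) at its rim and (197,192) at its foot in the scene view, which matches the leftmost tumbler. Next I'll refine the scale pose from the scene view and compute the grasp move.

```bash
cat >> h.py <<'E'
from scipy.spatial.transform import Rotation as Ro
def tool(down, jaw):
    x=np.array(down,float);x/=np.linalg.norm(x); z=np.array(jaw,float); z-=z@x*x; z/=np.linalg.norm(z)
    return np.column_stack([x,np.cross(z,x),z])
def inc(R0,p0,R1,p1):
    return np.round(np.r_[R0.T@(p1-p0)*1000,],1).tolist(), np.round(Ro.from_matrix(R0.T@R1).as_rotvec(),4).tolist()
def cur():
    s=sensors.read_state(); return Ro.from_rotvec(s["tcp_rot"]).as_matrix(),s["eef_pos"]
E
python3 - <<'E'
from h import *
s=cv2.imread("pics/scene0.png")
a=cv2.resize(s[200:275,180:300],None,fx=6,fy=6,interpolation=cv2.INTER_CUBIC)
cv2.imwrite("pics/c4.png",a)
# grasp: jaw options
R0,p0=cur(); print(np.round(R0,3),p0)
for ang in (58,58+180,40,220,75,255):
    R1=tool([0,0,-1],[np.cos(np.radians(ang)),np.sin(np.radians(ang)),0])
    p1=np.array([.428,-.284,.30]); print(ang,inc(R0,p0,R1,p1))
E
```

```text
[[-0.     0.959  0.282]
 [ 0.001  0.282 -0.959]
 [-1.     0.    -0.001]] [ 0.14796872 -0.50353807  0.30348876]
58 ([3.6, 330.6, -131.7], [-2.2973, -0.0004, -0.0011])
238 ([3.6, 330.6, -131.7], [0.8443, -0.0009, 0.0003])
40 ([3.6, 330.6, -131.7], [-1.9831, -0.0005, -0.001])
220 ([3.6, 330.6, -131.7], [1.1585, -0.0009, 0.0005])
75 ([3.6, 330.6, -131.7], [-2.594, -0.0002, -0.0012])
255 ([3.6, 330.6, -131.7], [0.5476, -0.0009, 0.0002])
```

View pics/c4.png

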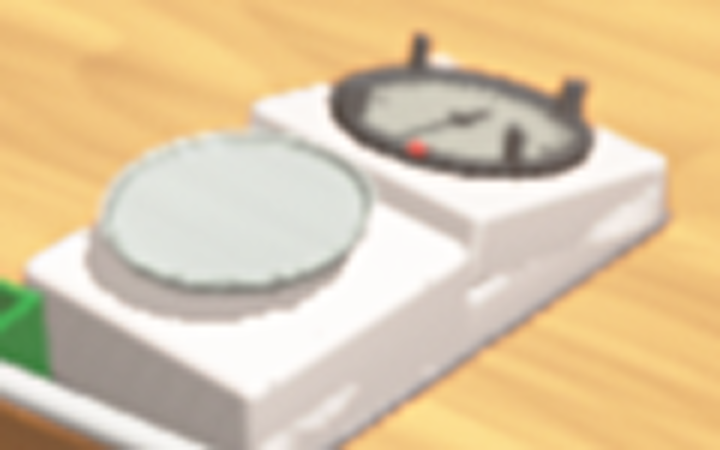

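The scene crop shows the pan ellipse centred at about (219,235), the dial ring at about (257,220) and the red mark at (249,225). I'll cross-check the scale pose while moving over tumbler A.

Run:
```python
from h import *
def tri(a,b):
    A=[];B=[]
    for n,uv in (("top",a),("scene",b)):
        o,d=ray(n,uv);d/=np.linalg.norm(d);P=np.eye(3)-np.outer(d,d);A.append(P);B.append(P@o)
    return np.linalg.solve(sum(A),sum(B))
print("pan scene",onz("scene",(219.1,235.1),.085),"tri",tri((305.6,158.6),(219.1,235.1)))
print("dial scene",onz("scene",(256.9,219.9),.063),"tri",tri((296.6,206.4),(256.9,219.9)))
```

```text
pan scene [6.81744669e-01 3.48295367e-04 8.50000000e-02] tri [ 0.67558861 -0.0063509   0.07914164]
dial scene [0.54437349 0.02149217 0.063     ] tri [0.53967228 0.01597865 0.05866552]
```

>>> jog_arm([
  [[3.6,330.6,-131.7,-1.5,0,0],[3.6,330.6,-131.7,-1.5,0,0],[3.6,330.6,-131.7,-1.5,0,0],[3.6,330.6,-131.7,-1.5,0,0],[3.6,330.6,-131.7,-1.5,0,0],[3.6,330.6,-131.7,-1.5,0,0],[3.6,330.6,-131.7,-1.5,0,0],[3.6,330.6,-131.7,-1.5,0,0],[3.6,330.6,-131.7,-1.5,0,0],[3.6,330.6,-131.7,-1.5,0,0]],
], jaw=1, squeeze=25)

```text
time: 1.1
eef_pos: [0.4284, -0.2835, 0.2999]
tcp_rot: [-0.174, 1.564, 0.175]
force: [0.4, 0.6, 1.0]
finger_gap: 0.0856
```

Run:
```python
from h import *
s=cv2.imread("pics/scene0.png").copy(); im=cv2.imread("pics/top0.png").copy()
def circ(n,c,r,N,img,off,f,col):
    c=np.array(c);N=np.array(N)/np.linalg.norm(N);a=np.cross(N,[0,1,0]);a/=np.linalg.norm(a);b=np.cross(N,a)
    pts=[((proj(n,c+r*(np.cos(t)*a+np.sin(t)*b))-off+.5)*f-.5) for t in np.linspace(0,6.28,60)]
    cv2.polylines(img,[np.array(pts).round().astype(int)],True,col,1)
yaw=np.radians(-9.6); u=np.array([np.cos(yaw),np.sin(yaw),0]); nrm=-np.sin(np.radians(15))*u+np.array([0,0,np.cos(np.radians(15))])
for n,img,off,sz in (("scene",s,(180,200),(75,120)),("top",im,(260,125),(120,80))):
    f=6 if n=="scene" else 5
    a=cv2.resize(img[off[1]:off[1]+sz[0],off[0]:off[0]+sz[1]],None,fx=f,fy=f,interpolation=cv2.INTER_CUBIC)
    circ(n,[.6755,-.0075,.085],.058,[0,0,1],a,np.array(off),f,(0,0,255))
    circ(n,[.5395,.0155,.063],.060,nrm,a,np.array(off),f,(255,0,0))
    cv2.imwrite(f"pics/ov_{n}.png",a)
```

```text
(no output)
```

View pics/ov_scene.png

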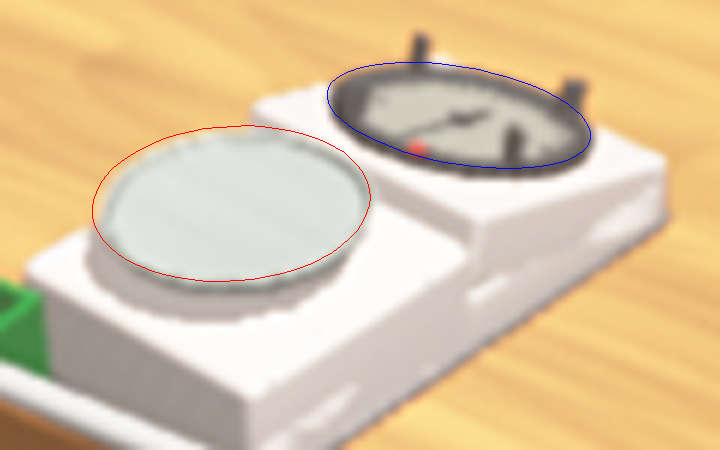

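View pics/ov_top.png

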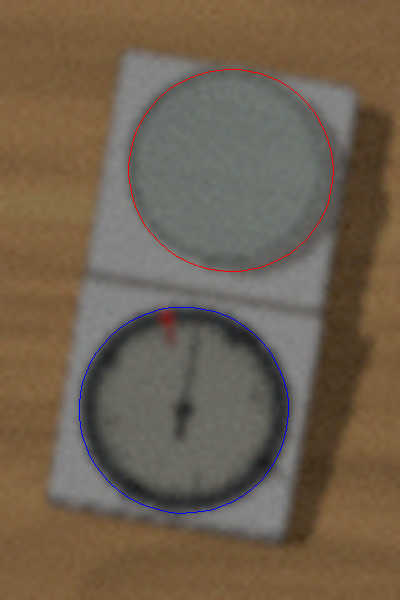

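>>> jog_arm([
  [[0,0,0,-0.4,0,0],[0,0,0,-0.797,0,0],[0,0,0,-0.797,0,0],[0,0,0,-0.797,0,0],[0,0,0,-0.797,0,0],[0,0,0,-0.797,0,0],[0,0,0,-0.797,0,0]],
])

```text
time: 1.8
eef_pos: [0.428, -0.2841, 0.3]
tcp_rot: [-0.789, 1.423, 0.789]
force: [-0.3, 0.4, 0.1]
finger_gap: 0.0854
```

Both overlays agree to about 1 px (2–4 mm), which is ample for the pan. I'll descend on A.

>>> jog_arm([
  [[45,0,0,0,0,0],[90,0,0,0,0,0],[130,0,0,0,0,0],[160,0,0,0,0,0],[185,0,0,0,0,0],[185,0,0,0,0,0],[185,0,0,0,0,0]],
])

```text
time: 2.5
eef_pos: [0.4281, -0.2842, 0.1157]
tcp_rot: [-0.787, 1.424, 0.788]
force: [-0.9, -0.4, -0.6]
finger_gap: 0.0854
```

>>> jog_arm([
  [[0,0,0,0,0,0],[0,0,0,0,0,0],[0,0,0,0,0,0],[0,0,0,0,0,0],[0,0,0,0,0,0],[0,0,0,0,0,0],[0,0,0,0,0,0],[0,0,0,0,0,0]],
], jaw=0, squeeze=30)

```text
time: 3.3
eef_pos: [0.4287, -0.2846, 0.1166]
tcp_rot: [-0.79, 1.422, 0.786]
force: [-0.1, 0.1, 10.5]
finger_gap: 0.0564
```

>>> jog_arm([
  [[-10,0,0,0,0,0],[-40,0,0,0,0,0],[-80,0,0,0,0,0],[-125,0,0,0,0,0],[-165,0,0,0,0,0],[-185,0,0,0,0,0],[-185,0,0,0,0,0],[-185,0,0,0,0,0]],
])

```text
time: 4.1
eef_pos: [0.4279, -0.284, 0.3003]
tcp_rot: [-0.789, 1.423, 0.788]
force: [1.0, 0.6, -2.2]
finger_gap: 0.0563
```

Run:
```python
from h import *
s=eyes.capture("scene"); st=sensors.read_state(); print(st["finger_gap"],st["force"],st["eef_pos"])
a=cv2.resize(s[60:260,130:330],None,fx=3,fy=3,interpolation=cv2.INTER_CUBIC); cv2.imwrite("pics/g1.png",a)
R0,p0=cur()
print(inc(R0,p0,R0,np.array([.676,-.007,.3])))
```

```text
0.056637426112152424 [ 0.09120257  0.41831812 -1.8215739 ] [ 0.42772699 -0.2838372   0.29956827]
([-0.4, -63.7, 366.4], [0.0, 0.0, 0.0])
```

View pics/g1.png

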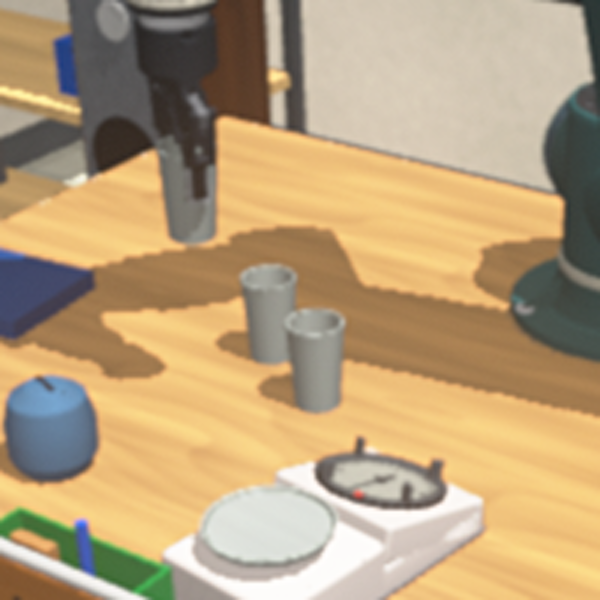

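The tumbler is held, at (190,190) in the crop, with 56 mm opening and about 2 N of weight. I'll carry it to the pan.

>>> jog_arm([
  [[0,-5,30,0,0,0],[0,-12,70,0,0,0],[0,-20,115,0,0,0],[0,-28,160,0,0,0],[0,-36,205,0,0,0],[0,-43,250,0,0,0],[0,-50,290,0,0,0],[0,-56,325,0,0,0],[0,-61,352,0,0,0],[0,-64,366,0,0,0]],
])

```text
time: 5.15
eef_pos: [0.6771, -0.0057, 0.298]
tcp_rot: [-0.788, 1.425, 0.792]
force: [-0.2, -0.0, -1.4]
finger_gap: 0.0561
```

>>> jog_arm([
  [[0,0,0,0,0,0],[0,0,0,0,0,0],[0,0,0,0,0,0],[35,0,0,0,0,0],[65,0,0,0,0,0],[85,0,0,0,0,0],[94,0,0,0,0,0],[94,0,0,0,0,0],[94,0,0,0,0,0]],
])

```text
time: 6.05
eef_pos: [0.6766, -0.0081, 0.2074]
tcp_rot: [-0.789, 1.422, 0.787]
force: [0.9, -0.4, -1.1]
finger_gap: 0.0566
```

Run:
```python
from h import *
s=eyes.capture("scene"); st=sensors.read_state(); print(st["finger_gap"],st["force"],st["eef_pos"],st["joint_pos"])
a=cv2.resize(s[150:290,150:310],None,fx=4,fy=4,interpolation=cv2.INTER_CUBIC); cv2.imwrite("pics/g2.png",a)
```

```text
0.05615295607532075 [ 0.07275689  0.3063495  -1.84949258] [ 0.67675916 -0.00800588  0.20764819] [-1.32089950e-01  5.61502216e-01  1.76194895e-01  1.18365985e+00
 -1.30664461e-05  4.26951390e-01]
```

View pics/g2.png

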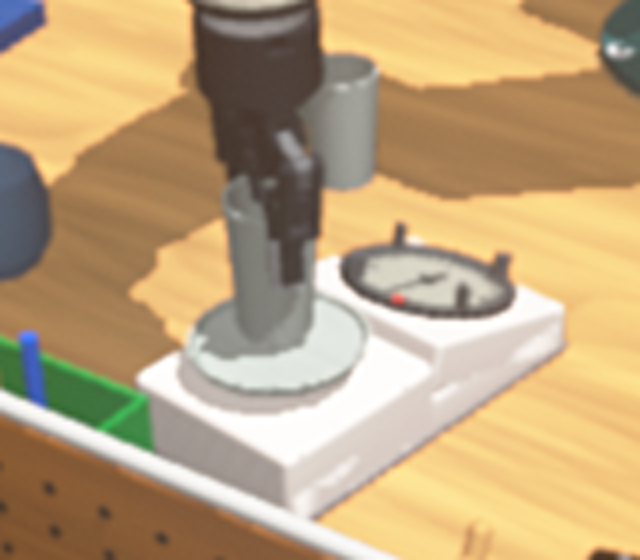

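The tumbler hangs over the pan, within the floor, at crop (272,335). I'll lower it gently.

>>> jog_arm([
  [[4,0,0,0,0,0],[8,0,0,0,0,0],[11,0,0,0,0,0],[13,0,0,0,0,0],[13,0,0,0,0,0],[13,0,0,0,0,0]],
])

```text
time: 6.7
eef_pos: [0.6765, -0.0078, 0.1934]
tcp_rot: [-0.789, 1.423, 0.788]
force: [0.1, -0.1, 0.5]
finger_gap: 0.0566
```

The force went from −1.8 to +0.5 N, so the pan now carries the tumbler. I'll release and withdraw.

>>> jog_arm([
  [[0,0,0,0,0,0],[0,0,0,0,0,0],[0,0,0,0,0,0],[0,0,0,0,0,0],[0,0,0,0,0,0],[0,0,0,0,0,0],[0,0,0,0,0,0]],
], jaw=1)

```text
time: 7.4
eef_pos: [0.6764, -0.0078, 0.1933]
tcp_rot: [-0.788, 1.423, 0.789]
force: [-0.5, 0.1, 0.2]
finger_gap: 0.0853
```

>>> jog_arm([
  [[-10,0,0,0,0,0],[-30,0,0,0,0,0],[-60,0,0,0,0,0],[-100,0,0,0,0,0],[-125,0,0,0,0,0],[-125,0,0,0,0,0],[-125,-60,-60,0,0,0],[-125,-120,-120,0,0,0],[-125,-150,-150,0,0,0],[-125,-150,-150,0,0,0]],
])

```text
time: 8.4
eef_pos: [0.7212, -0.2044, 0.3184]
tcp_rot: [-0.789, 1.423, 0.789]
force: [0.5, -0.2, 0.3]
finger_gap: 0.0855
```

Run:
```python
from h import *
for n,(y,x,h,w) in (("scene",(140,170,120,160)),("top",(110,250,140,110))):
    s=eyes.capture(n); cv2.imwrite(f"pics/{n}3.png",s)
    f=5 if n=="scene" else 4
    a=cv2.resize(s[y:y+h,x:x+w],None,fx=f,fy=f,interpolation=cv2.INTER_CUBIC); cv2.imwrite(f"pics/g3{n}.png",a)
st=sensors.read_state();print(st["eef_pos"],st["joint_pos"],st["time"])
```

```text
[ 0.72143974 -0.20866158  0.3160209 ] [-3.89578963e-01  7.13368184e-01  7.62817403e-01  1.62205153e+00
 -1.05359182e-03  1.74346495e-01] 8.5
```

View pics/g3scene.png

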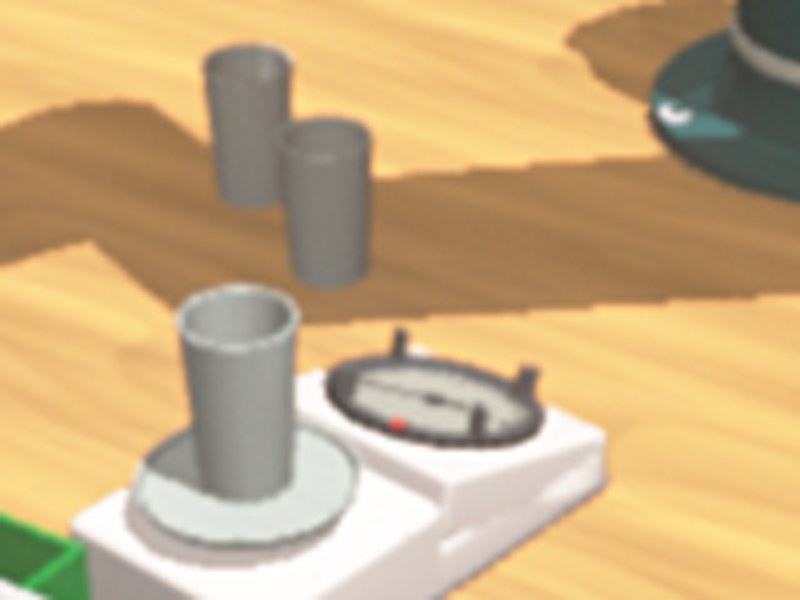

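View pics/g3top.png

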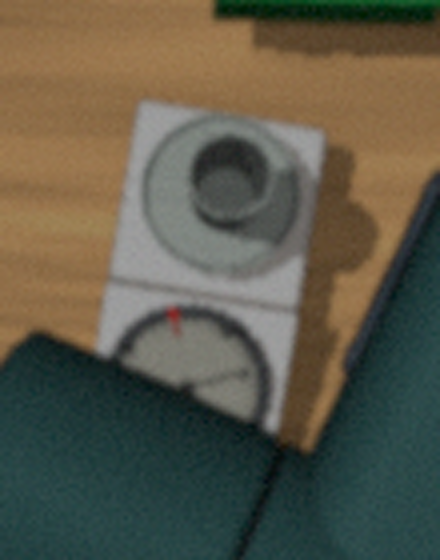

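The tumbler stands upright on the pan and the gripper is clear. The pointer now aims right in the top crop, from the hub at (188,387) to the tip at (248,373). The red mark is at (175,318), and the arm hides the lower part of the dial. I'll measure the angles on the dial plane in both views.

```bash
cat >> h.py <<'E'
YAW=np.radians(-9.6); UP=np.array([np.cos(YAW),np.sin(YAW),0]); S15,C15=np.sin(np.radians(15)),np.cos(np.radians(15))
NRM=-S15*UP+np.array([0,0,C15]); UPH=C15*UP+np.array([0,0,S15]); RGT=np.cross(UPH,NRM)  # clockwise from uphill
DC=np.array([.5418,.0162,.055])  # dial centre on console top
def dialpt(th,r,h): return DC+h*NRM+r*(np.cos(th)*UPH+np.sin(th)*RGT)
def ondial(n,uv,h):
    o,d=ray(n,uv); c=DC+h*NRM; X=o+d*((c-o)@NRM)/(d@NRM); v=X-c; return np.array([v@UPH,v@RGT])
def redpix(im,box):
    x0,y0,x1,y1=box; hs=cv2.cvtColor(im,cv2.COLOR_BGR2HSV).astype(int)
    r=((hs[...,1]>120)&((hs[...,0]<7)|(hs[...,0]>173))&(hs[...,2]>70)); m=np.zeros_like(r); m[y0:y1,x0:x1]=r[y0:y1,x0:x1]
    p=np.argwhere(m)[:,::-1]; return p.mean(0),len(p)
E
python3 - <<'E'
from h import *
def A(v): return round(float(np.degrees(np.arctan2(v[1],v[0]))),1),round(float(np.hypot(*v))*1000,1)
cr=lambda x,y,f,ox,oy:((x+.5)/f-.5+ox,(y+.5)/f-.5+oy)
pts={"hub top0":("top",cr(184,410,5,260,125)),"tip top0":("top",cr(196,328,5,260,125)),
"hub top3":("top",cr(188,387,4,250,110)),"tip top3":("top",cr(248,373,4,250,110)),
"hub sc0":("scene",cr(465,118,6,180,200)),"tip sc0":("scene",cr(415,138,6,180,200)),
"hub sc3":("scene",cr(433,399,5,170,140)),"tip sc3":("scene",cr(360,381,5,170,140))}
for k in pts: v=ondial(*pts[k],.004); print(k,np.round(v*1000,1),A(v))
for n,f,box in (("top","pics/top0.png",(270,180,330,235)),("scene","pics/scene0.png",(230,205,285,235)),("top","pics/top3.png",(270,180,330,235)),("scene","pics/scene3.png",(230,205,285,235))):
    p,c=redpix(cv2.imread(f),box); v=ondial(n,p,.005); print(f,"red",p,c,np.round(v*1000,1),A(v))
for z,uv in ((.058,(286,135)),(.058,(330,143))): print(onz("top",uv,z))
# tabs in scene 3: tips at crop
for n,x,y in (("t1",400,332),("t2",527,370),("t3",479,408)):
    v=ondial("scene",cr(x,y,5,170,140),.024); print(n,np.round(v*1000,1),A(v))
E
```

```text
hub top0 [-0.5  1.5] (106.4, 1.6)
tip top0 [47.6 -0.8] (-1.0, 47.6)
hub top3 [0.3 2. ] (81.0, 2.1)
tip top3 [18.7 42.2] (66.1, 46.2)
hub sc0 [-6.9  2.6] (159.0, 7.4)
tip sc0 [32.6 -3.3] (-5.8, 32.8)
hub sc3 [-3.7  3. ] (140.9, 4.8)
tip sc3 [16.1 39.4] (67.7, 42.5)
pics/top0.png red [293.  188.5] 8 [ 49.3 -18. ] (-20.0, 52.5)
pics/scene0.png red [248.8 224.6] 5 [ 44.6 -14.7] (-18.2, 47.0)
pics/top3.png red [293.         188.28571429] 7 [ 50.  -18.1] (-19.9, 53.1)
pics/scene3.png red [249.   224.75] 4 [ 44.9 -15.6] (-19.2, 47.5)
[0.74760062 0.05037463 0.058     ]
[ 0.72739728 -0.07763162  0.058     ]
t1 [-19.5  47.2] (112.5, 51.1)
t2 [-46.1 -23.9] (-152.6, 51.9)
t3 [ 21.7 -48.9] (-66.1, 53.5)
```

The two views agree:
- **Pointer:** about 63–65°, which is roughly 175–180 g and within the given mass range.
- **Red mark:** about −20.5°, from the mark itself and from the tabs seen.
- **Turn needed:** about 84° clockwise.

I'll pinch the 135° tab, now at about 114.5°, with the tool along the dial normal.

```bash
cat >> h.py <<'E'
DC=np.array([.5403,.0149,.055]); YAW=np.radians(-9.2)
UP=np.array([np.cos(YAW),np.sin(YAW),0]);NRM=-S15*UP+np.array([0,0,C15]); UPH=C15*UP+np.array([0,0,S15]); RGT=np.cross(UPH,NRM)
def tabpose(th,h,r=.054):
    t=np.radians(th); return tool(-NRM,-np.sin(t)*UPH+np.cos(t)*RGT),dialpt(t,r,h)
E
python3 - <<'E'
from h import *
R0,p0=cur(); R1,p1=tabpose(114.5,.190)
print(p1,inc(R0,p0,R1,p1))
R1,p1=tabpose(114.5,.190); R2,p2=tabpose(114.5,.086);print(p2,inc(R1,p1,R2,p2))
E
```

```text
[ 0.46254859 -0.02228526  0.23273006] ([83.8, 318.3, 19.3], [-1.5367, 0.1049, -0.2724])
[ 0.48911951 -0.02658881  0.13227377] ([104.0, -0.0, -0.0], [0.0, 0.0, 0.0])
```

>>> jog_arm([
  [[0,50,3,-0.14,0.01,-0.025],[0,100,6,-0.29,0.02,-0.05],[10,150,9,-0.44,0.03,-0.08],[20,200,12,-0.58,0.04,-0.1],[30,250,15,-0.73,0.05,-0.13],[45,290,17,-0.88,0.06,-0.16],[60,318,19,-1.03,0.07,-0.18],[75,318,19,-1.17,0.08,-0.21],[84,318.3,19.3,-1.32,0.09,-0.235],[84,318.3,19.3,-1.45,0.1,-0.257]],
], jaw=0.3)

```text
time: 9.5
eef_pos: [0.4603, -0.0167, 0.2332]
tcp_rot: [-2.005, 0.645, 1.546]
force: [0.3, -0.0, -0.5]
finger_gap: 0.0255
```

Run:
```python
from h import *
R0,p0=cur(); R1,p1=tabpose(114.5,.190)
print(p0,inc(R0,p0,R1,p1))
```

```text
[ 0.46028992 -0.01672246  0.23321484] ([1.3, 2.8, -5.2], [-0.1372, 0.0096, -0.0235])
```

>>> jog_arm([
  [[1.3,2.8,-5.2,-0.137,0.01,-0.0235],[1.3,2.8,-5.2,-0.137,0.01,-0.0235],[1.3,2.8,-5.2,-0.137,0.01,-0.0235],[1.3,2.8,-5.2,-0.137,0.01,-0.0235]],
])

```text
time: 9.9
eef_pos: [0.4638, -0.023, 0.2338]
tcp_rot: [-2.107, 0.538, 1.6]
force: [0.0, 0.8, -0.5]
finger_gap: 0.0258
```

Run:
```python
from h import *
R0,p0=cur(); R1,p1=tabpose(114.5,.110)
print(p0,inc(R0,p0,R1,p1))
```

```text
[ 0.46380703 -0.02297601  0.23383885] ([80.7, 0.2, 1.7], [-0.0106, -0.0011, -0.0011])
```

Next I'll go to just above the tab (tips 37 mm up, before pad swing) and take a look.

>>> jog_arm([
  [[30,0,1.5,-0.01,0,0],[60,0,1.5,-0.01,0,0],[80,0,1.5,-0.01,0,0],[80,0,1.5,-0.01,0,0]],
])

```text
time: 10.3
eef_pos: [0.4824, -0.0254, 0.154]
tcp_rot: [-2.112, 0.53, 1.611]
force: [-0.9, 0.4, -0.7]
finger_gap: 0.0257
```

Run:
```python
from h import *
s=eyes.capture("scene"); cv2.imwrite("pics/scene4.png",s)
a=cv2.resize(s[170:250,200:300],None,fx=8,fy=7,interpolation=cv2.INTER_CUBIC); cv2.imwrite("pics/g4.png",a)
R0,p0=cur(); R1,p1=tabpose(114.5,.086)
print(p0,inc(R0,p0,R1,p1))
```

```text
[ 0.48272987 -0.02544413  0.15547216] ([24.1, -0.1, -0.3], [0.0014, 0.001, -0.0017])
```

View pics/g4.png

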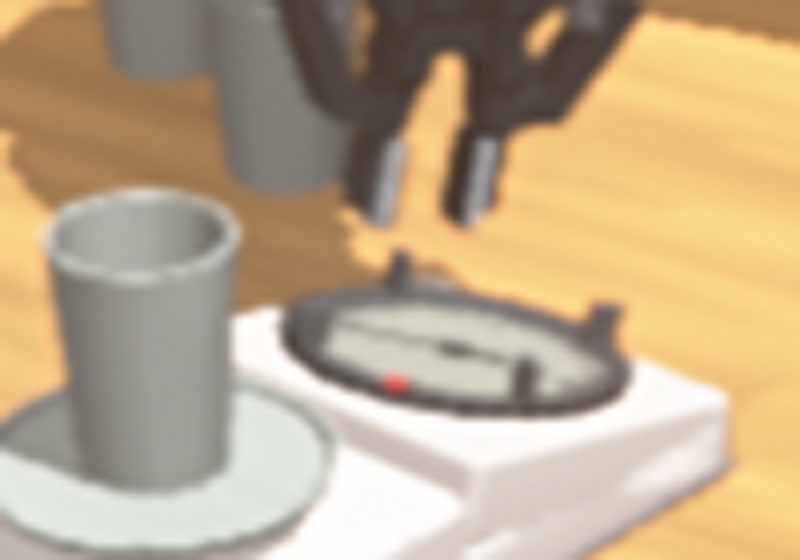

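The fingers straddle the tab at crop (400,265), and their midpoint (420,220) lines up along the tilted normal. I'll descend and pinch.

>>> jog_arm([
  [[12,0,0,0,0,0],[20,0,0,0,0,0],[24,0,0,0,0,0],[24,0,0,0,0,0],[24,0,0,0,0,0]],
])

```text
time: 10.85
eef_pos: [0.4894, -0.0267, 0.1334]
tcp_rot: [-2.117, 0.529, 1.607]
force: [0.2, 0.2, 0.5]
finger_gap: 0.0253
```

>>> jog_arm([
  [[0,0,0,0,0,0],[0,0,0,0,0,0],[0,0,0,0,0,0],[0,0,0,0,0,0],[0,0,0,0,0,0]],
], jaw=0, squeeze=20)

```text
time: 11.35
eef_pos: [0.4894, -0.0268, 0.1333]
tcp_rot: [-2.118, 0.529, 1.607]
force: [-2.3, -0.1, 6.3]
finger_gap: 0.0052
```

Run:
```python
from h import *
s=eyes.capture("scene"); cv2.imwrite("pics/scene5.png",s)
a=cv2.resize(s[170:250,200:300],None,fx=8,fy=7,interpolation=cv2.INTER_CUBIC); cv2.imwrite("pics/g5.png",a)
st=sensors.read_state(); print(st["finger_gap"],st["force"],st["moment"])
p,c=redpix(s,(230,205,285,240)); v=ondial("scene",p,.005); print(p,np.degrees(np.arctan2(v[1],v[0])),v)
R0,p0=cur(); R1,p1=tabpose(114.5,.086); print(inc(R1,p1,R0,p0))
```

```text
0.005005709730038315 [-1.98586568  1.03945275  6.93885219] [0.04318249 0.41430268 0.01229143]
[249.   224.75] -20.358259490746647 [ 0.0468858 -0.0173978]
([-1.0, -0.1, -0.6], [-0.0028, 0.002, 0.0005])
```

View pics/g5.png

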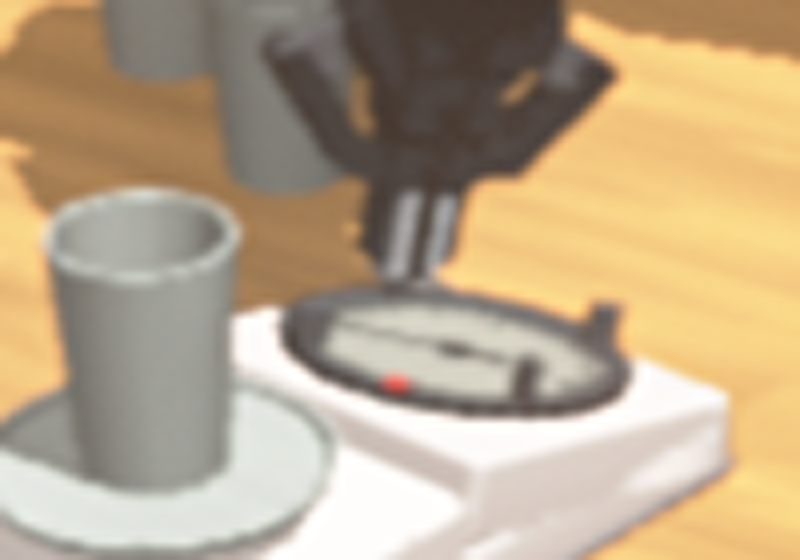

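The tab is gripped (gap 5 mm), and the mark hasn't moved, still about −20°. Now I'll turn clockwise on an arc of radius 54 mm about the dial axis, in two arcs with a hold after each.

>>> jog_arm([
  [[0,-0.2,4.7,0.0873,0,0],[0,-0.8,9.4,0.1745,0,0],[0,-2.4,15.8,0.2967,0,0],[0,-4.7,22,0.4189,0,0],[0,-7.8,27.8,0.5411,0,0],[0,-11.6,33.3,0.6632,0,0],[0,-13.9,36.1,0.733,0,0],[0,-13.9,36.1,0.733,0,0]],
])

```text
time: 12.2
eef_pos: [0.468, 0.0049, 0.1264]
tcp_rot: [-1.554, 0.944, 1.154]
force: [-3.2, -0.6, 8.7]
finger_gap: 0.0048
```

Run:
```python
from h import *
s=eyes.capture("scene"); cv2.imwrite("pics/scene6.png",s)
a=cv2.resize(s[170:250,200:300],None,fx=8,fy=7,interpolation=cv2.INTER_CUBIC); cv2.imwrite("pics/g6.png",a)
st=sensors.read_state(); print(st["finger_gap"],st["force"],st["moment"],st["joint_pos"])
p,c=redpix(s,(230,205,285,240)); v=ondial("scene",p,.005); print(p,np.degrees(np.arctan2(v[1],v[0])),v)
R0,p0=cur(); R1,p1=tabpose(114.5+42,.086); print(inc(R0,p0,R1,p1))
```

```text
0.004800145209711951 [-4.18394417  0.27414338  9.66929136] [ 0.01935744  0.46969222 -0.0737721 ] [-1.64062524e-01  1.83881650e-01 -7.41606156e-01  3.81515323e-01
 -3.18087326e-04 -4.15971946e-01]
[237.8 218.6] 30.790329522658475 [0.04424665 0.02636618]
([1.0, 0.6, 0.3], [0.0024, -0.0019, 0.0013])
```

View pics/g6.png

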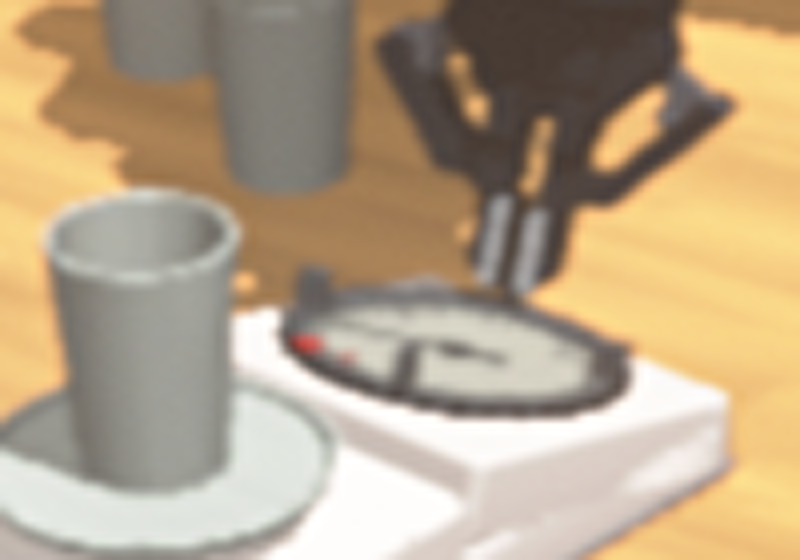

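The bezel follows. The red ring stripe is at crop (308,342), its inner mark at (347,357), and the pointer tip near (335,322). I'll turn another 38°, then measure.

>>> jog_arm([
  [[0,-0.2,4.7,0.0873,0,0],[0,-0.8,9.4,0.1745,0,0],[0,-2.4,15.8,0.2967,0,0],[0,-4.7,22,0.4189,0,0],[0,-7.8,27.8,0.5411,0,0],[0,-11.5,33.2,0.6632,0,0],[0,-11.5,33.2,0.6632,0,0],[0,-11.5,33.2,0.6632,0,0]],
])

```text
time: 13.05
eef_pos: [0.4715, 0.0396, 0.126]
tcp_rot: [-1.014, 1.174, 0.727]
force: [-1.6, -1.4, 11.9]
finger_gap: 0.0052
```

Run:
```python
from h import *
s=eyes.capture("scene"); cv2.imwrite("pics/scene7.png",s)
a=cv2.resize(s[185:245,220:300],None,fx=10,fy=10,interpolation=cv2.INTER_CUBIC); cv2.imwrite("pics/g7.png",a)
t=eyes.capture("top"); cv2.imwrite("pics/top7.png",t)
a=cv2.resize(t[170:240,260:340],None,fx=8,fy=8,interpolation=cv2.INTER_CUBIC); cv2.imwrite("pics/g7t.png",a)
st=sensors.read_state(); print(st["finger_gap"],st["force"])
R0,p0=cur(); R1,p1=tabpose(114.5+80,.086); print(inc(R0,p0,R1,p1))
```

```text
0.005165492064714314 [-3.10420543 -0.91250666 11.83832655]
([1.2, 1.3, -0.1], [0.0028, -0.0005, 0.0034])
```

View pics/g7.png

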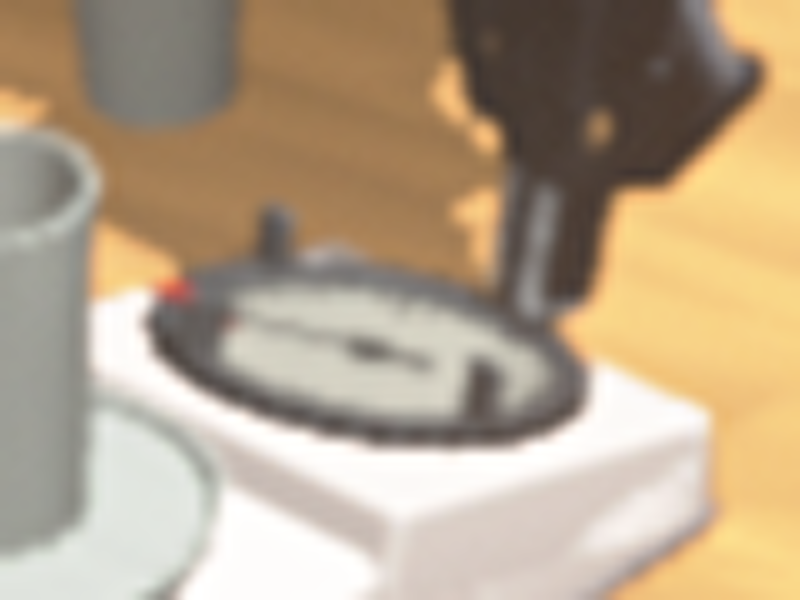

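View pics/g7t.png

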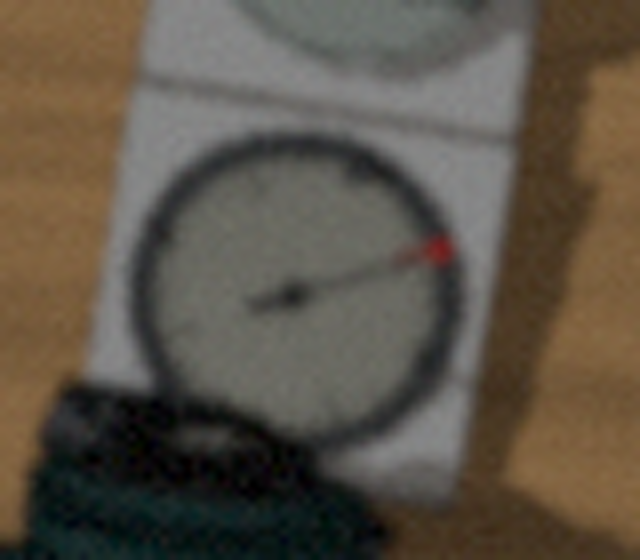

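The red mark now nearly coincides with the pointer tip in both views: top crop stripe (437,250) and inner mark (405,258), with the pointer running from the hub (293,294) towards them. I'll measure the residual finely.

```bash
cat > fine.py <<'E'
from h import *
import sys
def fine(n,f):
    im=cv2.imread(f); hs=cv2.cvtColor(im,cv2.COLOR_BGR2HSV).astype(int); g=cv2.cvtColor(im,cv2.COLOR_BGR2GRAY).astype(float)
    # dial-plane sampled polar map at h=4mm
    rs=np.arange(-20,42,1.)/1000; 
    def uv(a,b,h): return proj(n,DC+h*NRM+a*UPH+b*RGT)
    # rectified patch +-65 mm, 0.25 mm per px
    N=520; s=.00025; c=N/2
    src=np.float32([uv((c-y)*s,(x-c)*s,.004) for x,y in ((0,0),(N,0),(N,N),(0,N))])
    H=cv2.getPerspectiveTransform(np.float32([(0,0),(N,0),(N,N),(0,N)]),src)
    rect=cv2.warpPerspective(im,H,(N,N),flags=cv2.INTER_CUBIC|cv2.WARP_INVERSE_MAP)
    return rect
if __name__=="__main__":
    k=sys.argv[1]; out=[]
    for n in ("top","scene"):
        r=fine(n,f"pics/{n}{k}.png"); out.append(r)
        hs=cv2.cvtColor(r,cv2.COLOR_BGR2HSV).astype(int); g=cv2.GaussianBlur(cv2.cvtColor(r,cv2.COLOR_BGR2GRAY),(0,0),2).astype(float)
        red=((hs[...,1]>100)&((hs[...,0]<9)|(hs[...,0]>171)))
        yy,xx=np.mgrid[:520,:520]; R=np.hypot(xx-260,yy-260)*.25
        red&=(R<64)&(R>30)
        # hub = dark blob centre within 10 mm
        bg=np.median(g[(R<38)]); dark=np.clip(bg-12-g,0,None)*((R<14))
        # pointer: dark line
        P=np.clip(bg-6-g,0,None)*(R<33)*(R>0)
        lab=(P>0).astype(np.uint8); nn,L,st,_=cv2.connectedComponentsWithStats(lab)
        i=1+np.argmax(st[1:,4]); m=L==i; ys,xs=np.nonzero(m); w=P[m]
        vx,vy,x0,y0=cv2.fitLine(np.column_stack([xs,ys]).astype(np.float32),cv2.DIST_L2,0,.01,.01).ravel()
        ang=np.degrees(np.arctan2(vx,-vy)); 
        print(n,"pointer line",round(ang,1),"or",round(ang+180,1),"through",round((x0-260)*.25,1),round((260-y0)*.25,1),"n",m.sum())
        ry,rx=np.nonzero(red); print("  red centroid mm",(rx.mean()-260)*.25,(260-ry.mean())*.25,len(rx))
        # offset of red from pointer line (mm, clockwise +)
        if vx<0: vx,vy=-vx,-vy
        for lo,hi in ((30,48),(48,64)):
            q=(R[ry,rx]>=lo)&(R[ry,rx]<hi)
            if q.sum()>5:
                dx,dy=rx[q].mean()-x0,ry[q].mean()-y0; print("  red",lo,hi,"off line mm",round((vx*dy-vy*dx)*.25,2),"r",R[ry,rx][q].mean().round(1))
    cv2.imwrite(f"pics/rect{k}.png",cv2.resize(np.hstack(out),None,fx=.76,fy=.76))
E
python3 fine.py 7
```

```text
top pointer line 62.6 or 242.6 through 3.9 3.4 n 8845
  red centroid mm 42.99048751486326 18.73350178359096 1682
  red 48 64 off line mm 4.37 r 54.7
scene pointer line 63.6 or 243.6 through 5.4 0.6 n 16270
  red centroid mm 54.808638083228246 17.36916771752837 1586
  red 48 64 off line mm 6.97 r 57.7
```

View pics/rect7.png

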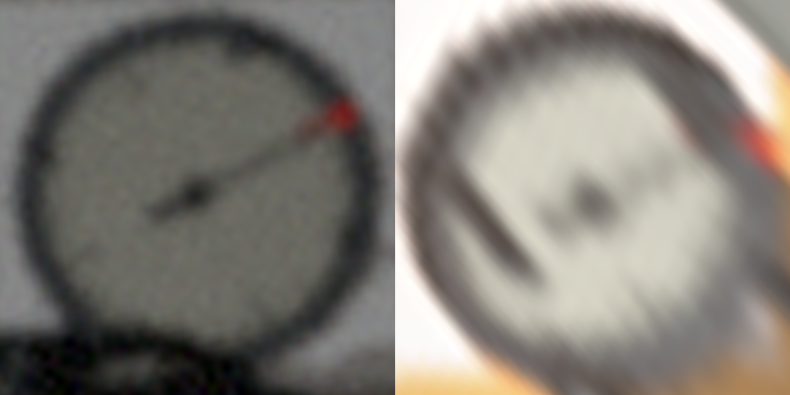

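The line fit took in too many pixels. I'll use a polar profile about the hub in the top view instead.

```bash
cat > pol.py <<'E'
from fine import *
def run(k,n="top"):
    r=fine(n,f"pics/{n}{k}.png").astype(np.float32)
    g=cv2.GaussianBlur(cv2.cvtColor(r,cv2.COLOR_BGR2GRAY),(0,0),3)
    yy,xx=np.mgrid[:520,:520]; R=np.hypot(xx-260,yy-260)*.25
    bg=np.median(g[R<38]); mn=g[R<10].min(); w=np.clip((bg+mn)/2-g,0,None)*(R<10)
    hx,hy=(w*xx).sum()/w.sum(),(w*yy).sum()/w.sum()
    print(n,"hub mm right,up",round((hx-260)*.25,2),round((260-hy)*.25,2))
    def samp(ch,rad,a): # a deg clockwise
        t=np.radians(a); return cv2.remap(ch,(hx+rad*4*np.sin(t)).astype(np.float32)[None],(hy-rad*4*np.cos(t)).astype(np.float32)[None],cv2.INTER_LINEAR)[0]
    a=np.arange(30,100,.25); redc=cv2.GaussianBlur(r[...,2]-.5*(r[...,0]+r[...,1]),(0,0),2)
    def cen(w): w=np.clip(w-.5*w.max(),0,None); return (w*a).sum()/w.sum()
    P=[]
    for rad in range(10,36,2):
        p=samp(g,rad,a); P.append(np.median(p)-p)
    P=np.array(P); print(" pointer by radius",[round(float(cen(p)),1) for p in P]," all",round(float(cen(P.mean(0))),2))
    for rad in range(36,62,3):
        q=samp(redc,rad,a); print("  red r",rad,round(float(cen(q-np.median(q))),1),"peak",round(float(q.max()),0),"dark",round(float(cen(np.median(samp(g,rad,a))-samp(g,rad,a))),1))
if __name__=="__main__":
    run(sys.argv[1])
E
python3 pol.py 7
```

```text
top hub mm right,up -1.23 0.64
 pointer by radius [59.1, 59.0, 61.8, 62.8, 63.2, 63.3, 62.6, 62.6, 62.2, 62.0, 62.0, 62.2, 62.1]  all 62.23
  red r 36 60.1 peak 7.0 dark 62.6
  red r 39 59.6 peak 12.0 dark 62.4
  red r 42 59.9 peak 20.0 dark 61.5
  red r 45 59.5 peak 25.0 dark 61.4
  red r 48 60.8 peak 31.0 dark 61.2
  red r 51 61.4 peak 51.0 dark 80.7
  red r 54 61.6 peak 74.0 dark 94.9
  red r 57 61.6 peak 78.0 dark 87.2
  red r 60 61.4 peak 44.0 dark 79.3
```

The pointer is at about 62° and the mark at about 60.5°, so it's short by 1–2° clockwise. I'll nudge 1.3°, release, and back off along the normal.

>>> jog_arm([
  [[0,0,0.6,0.011,0,0],[0,0,1.2,0.0227,0,0],[0,0,1.2,0.0227,0,0],[0,0,1.2,0.0227,0,0]],
])

```text
time: 13.55
eef_pos: [0.4719, 0.0405, 0.126]
tcp_rot: [-0.996, 1.18, 0.712]
force: [-2.6, -1.3, 11.9]
finger_gap: 0.0054
```

```bash
python3 - <<'E'
from h import *
for n in ("top","scene"): cv2.imwrite(f"pics/{n}8.png",eyes.capture(n))
E
python3 pol.py 8
```

```text
top hub mm right,up -1.19 0.66
 pointer by radius [62.0, 61.1, 62.1, 62.7, 63.7, 63.6, 62.9, 61.8, 62.3, 63.3, 62.8, 62.4, 63.6]  all 62.82
  red r 36 71.0 peak 7.0 dark 63.9
  red r 39 59.4 peak 10.0 dark 62.3
  red r 42 60.7 peak 11.0 dark 61.6
  red r 45 60.7 peak 18.0 dark 61.5
  red r 48 61.0 peak 25.0 dark 60.5
  red r 51 62.2 peak 46.0 dark 99.3
  red r 54 62.5 peak 72.0 dark 51.8
  red r 57 62.5 peak 80.0 dark 86.0
  red r 60 62.5 peak 50.0 dark 76.0
```

>>> jog_arm([
  [[0,0,0,0,0,0],[0,0,0,0,0,0],[0,0,0,0,0,0],[0,0,0,0,0,0]],
], jaw=0.3)

```text
time: 14.05
eef_pos: [0.4712, 0.0408, 0.1251]
tcp_rot: [-0.995, 1.181, 0.714]
force: [0.2, -0.7, -0.4]
finger_gap: 0.0256
```

>>> jog_arm([
  [[-10,0,0,0,0,0],[-25,0,0,0,0,0],[-50,0,0,0,0,0],[-80,0,0,0,0,0],[-110,0,0,0,0,0],[-110,0,0,0,0,0]],
])

```text
time: 14.65
eef_pos: [0.4435, 0.0455, 0.2354]
tcp_rot: [-0.997, 1.176, 0.711]
force: [-0.0, -1.1, -0.3]
finger_gap: 0.0258
```

```bash
python3 - <<'E'
from h import *
for n in ("top","scene"): cv2.imwrite(f"pics/{n}9.png",eyes.capture(n))
t=cv2.imread("pics/top9.png");a=cv2.resize(t[170:240,260:340],None,fx=8,fy=8,interpolation=cv2.INTER_CUBIC); cv2.imwrite("pics/g9t.png",a)
s=cv2.imread("pics/scene9.png");a=cv2.resize(s[185:245,220:300],None,fx=10,fy=10,interpolation=cv2.INTER_CUBIC); cv2.imwrite("pics/g9.png",a)
st=sensors.read_state(); print(st["eef_pos"],st["time"])
E
python3 pol.py 9
```

```text
[0.44305144 0.04548138 0.23218995] 14.75
top hub mm right,up -1.31 0.8
 pointer by radius [64.0, 67.4, 64.7, 64.7, 66.3, 66.2, 63.9, 62.2, 63.4, 63.6, 62.4, 62.8, 63.3]  all 63.76
  red r 36 64.3 peak 6.0 dark 63.2
  red r 39 54.9 peak 8.0 dark 62.8
  red r 42 60.1 peak 14.0 dark 62.3
  red r 45 61.4 peak 21.0 dark 62.1
  red r 48 61.6 peak 27.0 dark 62.7
  red r 51 62.4 peak 45.0 dark 58.1
  red r 54 62.5 peak 73.0 dark 30.6
  red r 57 62.7 peak 79.0 dark 88.9
  red r 60 62.6 peak 47.0 dark 78.9
```

View pics/g9t.png

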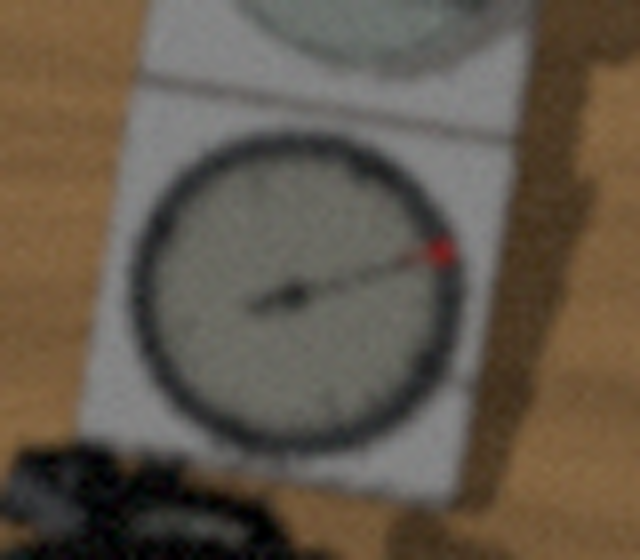

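View pics/g9.png

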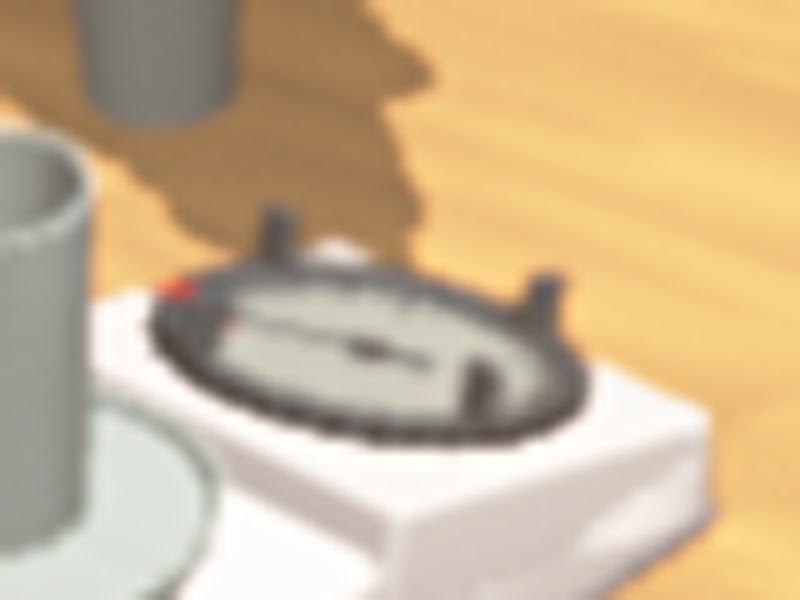

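It has released cleanly. The mark and pointer line up visually, with the stripe at (440,250) in the top crop. Single frames are noisy to about 1°, so I'll average 20 frames for a finer check.

```bash
python3 - <<'E'
from h import *
for n,c in (("top",20),("scene",6)):
    a=np.mean([eyes.capture(n).astype(float) for _ in range(c)],0); cv2.imwrite(f"pics/{n}10.png",a.round().astype(np.uint8))
from fine import fine
r=fine("top","pics/top10.png"); cv2.imwrite("pics/rect10.png",r[60:420,140:520][:, :])
E
python3 pol.py 10
python3 - <<'E'
import sys; sys.path.insert(0,'.')
from h import *
import fine
# ring stripe rectified at 8 mm, and ring centre at 8 mm
im="pics/top10.png"
import os; os.chdir(".")
DCo=fine.DC.copy()
fine.DC[:]=DCo+.004*NRM
r=fine.fine("top",im).astype(np.float32)
redc=cv2.GaussianBlur(r[...,2]-.5*(r[...,0]+r[...,1]),(0,0),2); yy,xx=np.mgrid[:520,:520]
w=np.clip(redc-.5*redc.max(),0,None); cx,cy=(w*xx).sum()/w.sum(),(w*yy).sum()/w.sum(); print("stripe mm",(cx-260)*.25,(260-cy)*.25)
g=cv2.cvtColor(r.astype(np.uint8),cv2.COLOR_BGR2GRAY); d=(g<np.median(g)*.75).astype(np.uint8); d[np.hypot(xx-260,yy-260)>252]=0
cs,_=cv2.findContours(d,0,2); c=max(cs,key=cv2.contourArea); e=cv2.fitEllipse(cv2.convexHull(c)); print("ring c mm",(e[0][0]-260)*.25,(260-e[0][1])*.25,np.array(e[1])*.25)
E
```

```text
top hub mm right,up -1.25 0.7
 pointer by radius [62.8, 62.2, 63.6, 63.9, 63.6, 63.3, 62.9, 62.6, 63.0, 63.2, 63.3, 63.1, 63.0]  all 63.11
  red r 36 83.7 peak 5.0 dark 63.0
  red r 39 61.2 peak 8.0 dark 62.6
  red r 42 60.0 peak 14.0 dark 62.1
  red r 45 60.6 peak 18.0 dark 61.7
  red r 48 61.7 peak 26.0 dark 61.2
  red r 51 62.3 peak 45.0 dark 99.2
  red r 54 62.7 peak 71.0 dark 71.4
  red r 57 62.6 peak 79.0 dark 92.5
  red r 60 62.4 peak 50.0 dark 78.0
stripe mm 48.26201424592213 27.116523064808426
ring c mm 0.5093917846679688 1.0650825500488281 [118.99931335 120.00588989]
```

View pics/rect10.png

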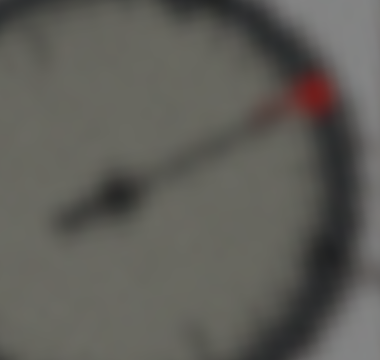

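With averaging, the pointer line is at 63.0°. The ring stripe (height-corrected) is at 61.9° and the inner mark reads a little less, partly hidden by the pointer. The mark is therefore about 1–1.5° short, so I'll re-pinch the same tab and nudge 1.3° more.

>>> jog_arm([
  [[30,0,0,0,0,0],[60,0,0,0,0,0],[85,0,0,0,0,0],[100,0,0,0,0,0],[109,0,0,0,0,0],[109,0,0,0,0,0],[109,0,0,0,0,0]],
])

```text
time: 16.75
eef_pos: [0.4711, 0.0408, 0.1267]
tcp_rot: [-0.995, 1.181, 0.714]
force: [0.2, 0.4, -0.1]
finger_gap: 0.0257
```

>>> jog_arm([
  [[0,0,0,0,0,0],[0,0,0,0,0,0],[0,0,0,0,0,0],[0,0,0,0,0,0],[0,0,0.6,0.011,0,0],[0,0,1.2,0.0227,0,0],[0,0,1.2,0.0227,0,0],[0,0,1.2,0.0227,0,0]],
], jaw=0)

```text
time: 17.55
eef_pos: [0.4717, 0.0418, 0.127]
tcp_rot: [-0.976, 1.186, 0.698]
force: [-3.1, -0.8, 7.9]
finger_gap: 0.005
```

>>> jog_arm([
  [[0,0,0,0,0,0],[0,0,0,0,0,0],[0,0,0,0,0,0],[0,0,0,0,0,0]],
], jaw=0.3)

```text
time: 17.95
eef_pos: [0.4714, 0.0419, 0.1263]
tcp_rot: [-0.976, 1.187, 0.699]
force: [1.2, 0.1, -1.0]
finger_gap: 0.0253
```

>>> jog_arm([
  [[-10,0,0,0,0,0],[-25,0,0,0,0,0],[-50,0,0,0,0,0],[-80,0,0,0,0,0],[-110,0,0,0,0,0],[-140,0,0,0,0,0],[-140,0,0,0,0,0],[-140,0,0,0,0,0]],
])

```text
time: 18.75
eef_pos: [0.4355, 0.0479, 0.2622]
tcp_rot: [-0.976, 1.185, 0.698]
force: [0.0, -0.6, -1.3]
finger_gap: 0.0257
```

```bash
python3 - <<'E'
from h import *
for n,c in (("top",20),("scene",6)):
    a=np.mean([eyes.capture(n).astype(float) for _ in range(c)],0); cv2.imwrite(f"pics/{n}11.png",a.round().astype(np.uint8))
from fine import fine
r=fine("top","pics/top11.png"); cv2.imwrite("pics/rect11.png",r[60:420,140:520][:, :])
E
python3 pol.py 11
python3 - <<'E'
import os; os.chdir(".")
import sys; sys.path.insert(0,'.')
from h import *
import fine
fine.DC[:]=fine.DC+.004*NRM
r=fine.fine("top","pics/top11.png").astype(np.float32)
redc=cv2.GaussianBlur(r[...,2]-.5*(r[...,0]+r[...,1]),(0,0),2); yy,xx=np.mgrid[:520,:520]
w=np.clip(redc-.5*redc.max(),0,None); cx,cy=(w*xx).sum()/w.sum(),(w*yy).sum()/w.sum(); x,y=(cx-260)*.25+1.25,(260-cy)*.25-.7;print("stripe from hub",x,y,np.degrees(np.arctan2(x,y)))
print(sensors.read_state()["time"])
E
```

```text
top hub mm right,up -1.2 0.68
 pointer by radius [61.9, 62.2, 63.4, 63.7, 63.0, 62.6, 62.7, 62.9, 63.0, 62.8, 62.8, 62.9, 63.0]  all 62.9
  red r 36 64.9 peak 4.0 dark 63.2
  red r 39 62.6 peak 7.0 dark 62.9
  red r 42 62.4 peak 10.0 dark 62.6
  red r 45 61.9 peak 16.0 dark 62.2
  red r 48 62.6 peak 28.0 dark 62.2
  red r 51 63.4 peak 50.0 dark 65.3
  red r 54 63.8 peak 77.0 dark 31.4
  red r 57 63.9 peak 75.0 dark 44.4
  red r 60 63.9 peak 40.0 dark 72.1
stripe from hub 49.49334934170301 25.05191833073191 63.15295547858852
20.05
```

View pics/rect11.png

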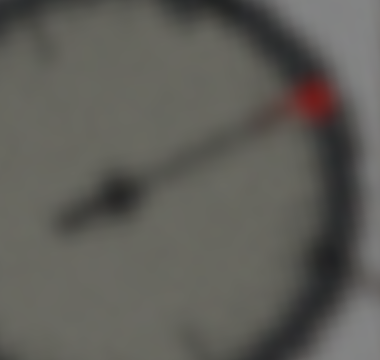

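View pics/scene11.png

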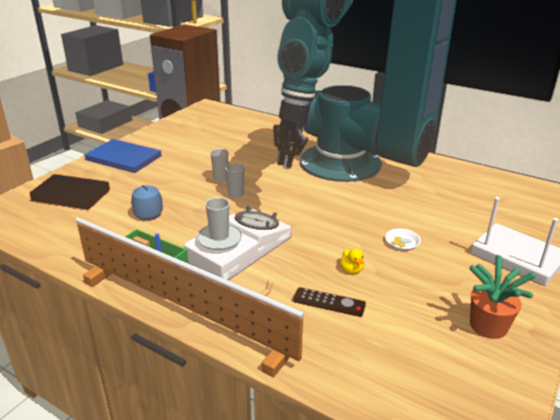

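View pics/top11.png

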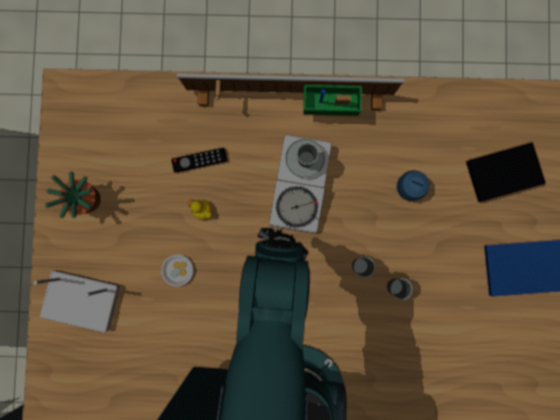

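The pointer is at 62.9° and the mark's stripe at 63.2°, with the inner mark at 62–62.6°, so they agree within about 0.5°. The tumbler stands upright on the pan at (308,155) in the top view. The duck, remote, dish and money box are where they were, and the robot is clear, so I'm handing in.

```bash
python3 -c "
from cell import robot; print(robot.hand_in())"
```

```text
the job is handed in; nothing more can be done
None
```

The tumbler is standing on the scale's pan, released, and the bezel's red zero mark is at the pointer's tip. I handed the job in at about 20 s of the 51 s allowed, with the robot clear of everything; it returned no verdict.

- **Tumbler:** I took the one farthest from the base (0.51 m, against 0.41 and 0.42 m for the other two) and set it upright on the pan.
- **Bezel:** After the pointer settled, I pinched the 135° tab and turned the bezel about 82–84° clockwise, including two small 1.3° corrections.
- **Last checks:** In a 20-frame average from the top camera, the pointer is at 62.9°. The mark's ring stripe is at 63.2°, and its inner part at about 62–62.6°, where the pointer partly hides it. The money box, duck, remote and coin dish look to be where they started.
- **What disagreed:** The scene camera placed the scale about 4–9 mm away from the top camera's position. I used a compromise position for the moves. My first pointer line-fit failed, so I replaced it with a polar measurement. The fine zero check therefore rests on the top view; the scene view agrees only by eye.

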